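# Bed a heat sink on its pad

### The arm

A 7-joint arm with a two-finger parallel gripper is mounted at the origin on a cart in front of the work surface, level with it; the furniture and walls round the work are solid. World frame = base frame: x ahead of the robot, y to its left, z up, the work surface at z = 0. Lengths are in m, angles in degrees, forces in N, time in s.
With the tool pointing down it reaches from about 0.425 to 0.8 m from the base axis. Payload 8.3 kg.
Tool frame: the origin (TCP) lies between the finger pads, 19 mm behind the fingertips; this is the grasp point; z points along the fingers, y is the line along which they close (so a half turn about z gives the same grasp; the last joint's range is limited). The gripper opens to 85 mm and grips with 20 to 120 N. Pads are 22 mm wide; open, the fingers measure 114 mm over their backs; the gripper's body (76 mm by 85 mm) begins 54 mm behind the grasp point. The pads swing forward as they close: fully open they stand 13 mm farther back than shut.
Start: joints at [-77.515, 21.967, 0.94, 78.501, -0.361, 79.538, -2.664], TCP at [0.173, 0.601, 0.25] pointing down, gripper open.
Joint ranges: [-169.22, 169.22], [-14.56, 117.87], [-87.37, 89.26], [10.42, 133.3], [-82.24, 262.24], [0.94, 117.77], [-172.7, 172.7]. Speed limits (degrees/s): [136.94, 136.94, 172.46, 172.46, 180, 180, 180].

### API

Orientations are given as a 3x3 rotation matrix whose columns are the frame's x, y, z axes.
In Python, from station import manip gives the robot as it stands.
- The arm moves only by the shell command python3 -m handwheel 'ROWS' [OPENING] [FORCE]. ROWS is JSON, a list that holds one entry, the list of rows, each a list of 6 numbers: the shift along the tool's x, y, z in mm, then the turn, a rotation vector about the tool's x, y, z in rad. In form: [[[dx, dy, dz, rx, ry, rz], ...]]. A call has 1 to 12 rows; each row shifts and turns the commanded pose from where the row before left it, along the tool's axes as they then stand; what a row does not reach is not made up. A row lasts 1/12 s, in which the tool goes at most 41.7 mm and 7.16 degrees, less where a joint would pass 70% of its speed; a pose out of reach is approached as far as the arm can. A call with a gripper value outside its range is refused whole. OPENING is the closure, from 0 (fully open) to 1 (shut), set as the call begins (- or left out, the last holds). The fingers move at their own pace and stop on an object; FORCE is the grip in N (left out, the last holds). Time passes only in rows, so rows that do not move let the fingers close. It gives the time, the measured TCP pose, the force, the opening and the grip force at its end, in the units of the state.
- manip.read_state(): the state, without advancing time (a new reading comes with each control period).
- manip.get_image(name): name is "scene" or "top" or "wrist"; returns (picture, depth): 400x640x3 uint8, red, green, blue; 400x640 float32, m along the optical axis (not along the pixel's ray), 0 where there is no reading.
- manip.camera_info(name): a dict with "camera_matrix" (3x3 intrinsics, pixels), "D" ([k1, k2, p1, p2, k3] as OpenCV has them; the pictures are not rectified), "rvec" (rotation vector, rad) and "tvec" (3), from world to camera coordinates, as OpenCV has them; the wrist camera has in their place "tool_from_camera" (4x4, takes a point from camera to tool coordinates, whose origin is the TCP and whose axes are the flange's). Camera axes: x right, y down, z forward; pixel columns grow to the right and rows downward; lengths in m; the calibration is good to about 2 mm. A picture is of the moment at which its call begins: read the wrist's pose just before it. camera_info takes no time and is no camera call.
- manip.sign_off(): hands the job in; it is judged then, once.
The state is a dict: "clock": time; "qpos": joint angles; "joint_vel": joint speeds; "joint_torque": joint torques, N m; "eef_pos": TCP position; "ee_rot": TCP orientation; "force": force on the tool from outside, world axes, zero at the start; "moment": the same for the moment, N m; "width": finger opening in m; "grip_force": force on a finger pad.
Only numpy, scipy, OpenCV 4.12 (cv2) and the standard library are available. Lean on these libraries where they do the work, as an engineer would, in place of code of your own. Each camera call takes 0.05 s, during which the arm holds its last target. There are 200 camera calls.

### The job

Two finned heat sinks have just been set on soft adhesive pads on the computer board. With the fingertips, press lightly straight down on the one farther from the board's metal connector bracket and keep it pressed for two seconds so that its pad bonds, then withdraw upwards by more than a hand's breadth. Do not shift, tip or lift it, and leave the other heat sinks, the board and everything beside it alone.

Things in the scene. Friction and masses are not known exactly. Their poses are not given: they have to be found in the camera images.
- board: Computer board, loose, flat on the bench, 131 x 199 x 38 mm, 0.42 kg. Origin: centre of its underside, z up. Connector bracket along its -y end; metal cover plate (top at z = 24 mm) over its +y part, with a fan at x = 36, y = 31 mm (top at z = 35 mm) and two heat sinks at x = -24 mm: one at y = 64 mm (the one to press), one at y = 1 mm.
- sink_far: The heat sink to press: light metal block with a row of upright fins, 40 x 40 mm, 0.05 kg, loose on the soft 5 mm pad at the board's +y end, farther from the connector bracket. Origin on its axis at its underside, z up; its top face is 19 mm above the origin, about 48 mm above the bench. It may be pressed anywhere near the middle of its top.
- sink_far_top (a point): Centre of the top face of the heat sink to press, z up.
- seat_far (a point): Fixed point of the board: centre of the top of the uncompressed pad below the heat sink to press, where that sink's axis should stay. Board axes.
- pad_far (a joint): How far the pad below the heat sink to press is squeezed, in m: about 0 when unloaded, 0.004 at most. It acts as a spring of 2 N per mm, springs back when let go, and is hard at its end (8 N).
- sink_near: Identical heat sink on an identical pad, 63 mm nearer to the connector bracket (22 mm clear between the two). Not to be touched. Origin at its underside.
- sink_spare: Identical spare heat sink, loose on the bench just beside the board. Not to be touched. Origin at its underside.
- module: Memory module with heat spreader, 30 x 67 x 9 mm, loose on the bench just beside the board. Not to be touched. Origin at its underside.
Mind the look-alikes: they are no part of the job. Leave any black or yellow look-alike of the sink_far alone.

How it is judged:
By the outcome, as a careful person would: the job done as asked, in the order asked, and still so for the second after the job is handed in, with the robot touching nothing.
It also fails if it takes over 34 s, if anything falls off the work surface, if the arm or the gripper's body presses on something with over 40 N, if the wrist force passes 120 N, or if a joint passes its speed limit or range.

## Working session

There is one attempt and no reset: what is moved stays moved. The work goes in short steps, Python scripts to look and compute and a shell command to move; the robot and the scene stay as the last step left them, time stands still between calls to the robot, and variables do not carry over. Pictures are saved under pics/ and viewed, at most 10 in all, crops included, and the job is handed in when it is done.

```bash
mkdir -p pics; cat > h.py <<'E'
import numpy as np, cv2
from station import manip
def snap(n,tag):
    s=manip.read_state(); im,d=manip.get_image(n); cv2.imwrite(f'pics/{tag}.png',im[:,:,::-1]); np.save(f'pics/{tag}.npy',d); return s,im,d
def w2c(n,s=None):
    i=manip.camera_info(n)
    T=np.eye(4)
    if n=='wrist':
        T[:3,:3]=np.array(s['ee_rot']).reshape(3,3);T[:3,3]=s['eef_pos']
        return i,np.linalg.inv(T@np.array(i['tool_from_camera']))
    T[:3,:3]=cv2.Rodrigues(np.array(i['rvec'],float))[0];T[:3,3]=np.ravel(i['tvec']);return i,T
def norm(i,px):
    return cv2.undistortPoints(np.array(px,float).reshape(-1,1,2),np.array(i['camera_matrix'],float),np.array(i['D'],float)).reshape(-1,2)
def world(n,px,z,s=None):  # intersect pixel rays with plane z
    i,T=w2c(n,s);R=T[:3,:3].T;c=-R@T[:3,3]
    r=np.c_[norm(i,px),np.ones(len(norm(i,px)))]@R.T
    return c+r*((z-c[2])/r[:,2])[:,None]
def depthpts(n,px,d,s=None):
    i,T=w2c(n,s);R=T[:3,:3].T;c=-R@T[:3,3];q=norm(i,px)
    zz=np.array([d[int(v),int(u)] for u,v in px])
    return c+(np.c_[q,np.ones(len(q))]*zz[:,None])@R.T
def tri(va,pa,vb,pb): # views (name,state)
    ia,A=w2c(*va);ib,B=w2c(*vb)
    X=cv2.triangulatePoints(A[:3],B[:3],norm(ia,pa).T,norm(ib,pb).T);return (X[:3]/X[3]).T
E
python3 - <<'E'
from h import *
for n in ('top','scene'):
    s,im,d=snap(n,n+'0')
    i,T=w2c(n);print(n,np.array(i['camera_matrix'])[0,0],-T[:3,:3].T@T[:3,3])
print({k:np.round(v,3) for k,v in s.items()})
a=cv2.imread('pics/top0.png');b=cv2.imread('pics/scene0.png')
E
```

```text
top 482.50667340242313 [ 0.40567846 -0.00924685  0.92899791]
scene 397.4347972206738 [ 0.30026639 -0.47703723  0.74325494]
{'clock': np.float64(0.05), 'qpos': array([-77.516,  22.017,   0.937,  78.561,  -0.361,  79.538,  -2.662]), 'joint_vel': array([-0.055, -0.027, -0.072, -0.179, -0.106,  0.034, -0.04 ]), 'joint_torque': array([ 4.0000e-03, -6.2970e+01,  8.4900e-01, -3.7313e+01,  1.7000e-02,
        1.1000e-02, -0.0000e+00]), 'eef_pos': array([0.173, 0.6  , 0.249]), 'ee_rot': array([[-0.961,  0.277, -0.001],
       [ 0.277,  0.961, -0.002],
       [-0.   , -0.002, -1.   ]]), 'force': array([-0.406, -0.381,  0.189]), 'moment': array([0.009, 0.015, 0.066]), 'grip_force': np.float64(0.0), 'width': np.float64(0.086)}
```

View pics/top0.png

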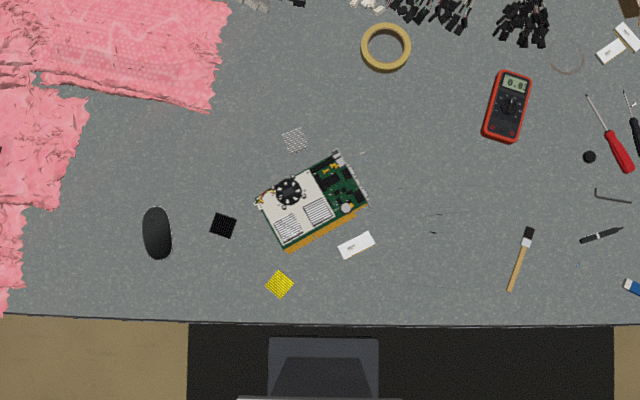

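View pics/scene0.png

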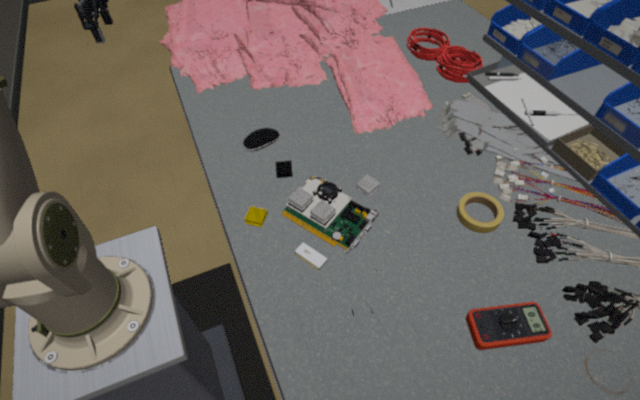

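In the top view, the board is centred near (312,202) with its bracket at the right end, about (350,180). The candidates are:
- (288,226): sink on the board, farther from the bracket
- (318,210): sink on the board, nearer the bracket
- (293,140): spare on the bench
- (223,225): black look-alike
- (280,284): yellow look-alike

The one at (288,226) fits the description. I'll confirm it in one enlarged crop.

```bash
python3 - <<'E'
import cv2,numpy as np
a=cv2.imread('pics/top0.png')[145:260,245:375];b=cv2.imread('pics/scene0.png')[165:255,275:385]
f=lambda c,k:cv2.resize(c,None,fx=k,fy=k,interpolation=cv2.INTER_CUBIC)
A=f(a,5)[:, :];B=f(b,5)
# separate halves: A 650x575 -> scale 3.0 ; B 550x450
A=f(a,3);B=f(b,3.6)
C=np.zeros((345,800,3),np.uint8);C[:A.shape[0],:390]=A;C[:B.shape[0],400:400+B.shape[1]]=B
cv2.imwrite('pics/crop0.png',C);print(A.shape,B.shape)
E
```

```text
(345, 390, 3) (324, 396, 3)
```

View pics/crop0.png

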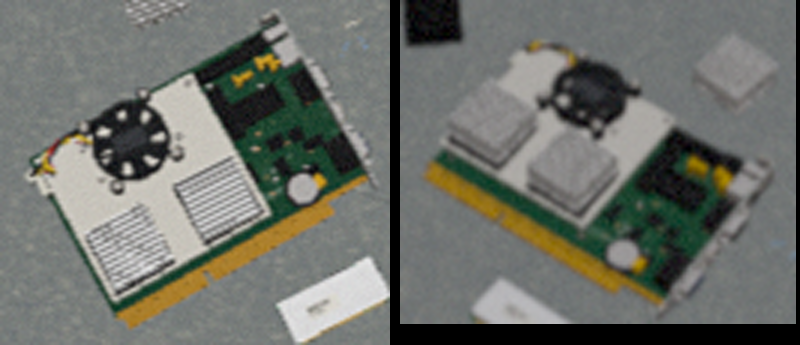

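The crop confirms it. The left half (top view) shows the far sink centred at crop (130,248), full-frame (288.3,227.7), at the end opposite the metal bracket. The near sink is at (318.7,211.3). In the scene view they are at about (300,197) and (322.8,209.7).

```bash
python3 - <<'E'
from h import *
dt=np.load('pics/top0.npy');ds=np.load('pics/scene0.npy')
pt=[(288.3,227.4),(318.4,211.1)];ps=[(300,196.8),(322.6,209.6)]
print(tri(('top',None),pt,('scene',None),ps))
print(world('top',pt,.048));print(world('scene',ps,.048))
print(depthpts('top',pt,dt));print(depthpts('scene',ps,ds))
c=lambda L:[(245+u/3-.3,145+v/3-.3) for u,v in L]
P=world('top',c([(87,234),(147,205),(172,262),(115,292)]),.048);print(P,P.mean(0),np.linalg.norm(P-np.roll(P,1,0),axis=1))
s=manip.read_state();print(np.array(manip.camera_info('wrist')['tool_from_camera']).round(3))
E
```

```text
[[0.47137004 0.06282381 0.04451617]
 [0.50261704 0.00783491 0.04592146]]
[[0.47062338 0.06265694 0.048     ]
 [0.50151071 0.00802758 0.048     ]]
[[0.4710087  0.060032   0.048     ]
 [0.50290732 0.00621737 0.048     ]]
[[0.47052363 0.06254651 0.04935311]
 [0.50129098 0.00798797 0.05002007]]
[[0.4712326  0.06073628 0.04708828]
 [0.50357114 0.00780042 0.04572248]]
[[0.47882315 0.08972064 0.048     ]
 [0.49723685 0.05336185 0.048     ]
 [0.46254188 0.03729605 0.048     ]
 [0.44367794 0.07165272 0.048     ]] [0.47056996 0.06300782 0.048     ] [0.03951754 0.04075568 0.03823416 0.03919476]
[[-0.    -0.948 -0.318  0.08 ]
 [ 1.    -0.001  0.    -0.001]
 [-0.    -0.318  0.948 -0.125]
 [ 0.     0.     0.     1.   ]]
```

```bash
python3 -m handwheel '[[[-9,-9,0,0,0,0],[-18,-18,0,0,0,0],[-18,-18,0,0,0,0],[-18,-18,0,0,0,0],[-18,-18,0,0,0,0],[-18,-18,0,0,0,0],[-18,-18,0,0,0,0],[-18,-18,0,0,0,0],[-18,-18,0,0,0,0],[-18,-18,0,0,0,0],[-18,-18,0,0,0,0],[-18,-18,0,0,0,0]]]' 1 20 && python3 -m handwheel '[[[-18,-18,0,0,0,0],[-18,-18,0,0,0,0],[-18,-18,0,0,0,0],[-18,-18,0,0,0,0],[-18,-18,0,0,0,0],[-18,-18,0,0,0,0],[-18,-18,0,0,0,0],[-18,-18,0,0,0,0],[-18,-18,0,0,0,0],[-18,-18,0,0,0,0],[-9,-9,0,0,0,0],[0,0,0,0,0,0]]]'
python3 - <<'E'
from h import *
s,im,d=snap('wrist','w1');np.save('pics/w1s.npy',s,allow_pickle=True)
i,T=w2c('wrist',s)
P=np.array([[.4705,.0622,.048],[.5015,.0078,.048]]);print(cv2.projectPoints(P,cv2.Rodrigues(T[:3,:3])[0],T[:3,3],np.array(i['camera_matrix'],float),np.array(i['D'],float))[0])
E
```

```text
clock: 1.1
eef_pos: [0.315, 0.3429, 0.2497]
ee_rot: [[-0.961, 0.277, -0.001], [0.277, 0.961, -0.0], [0.0, -0.001, -1.0]]
force: [-0.8, -1.0, -0.2]
width: 0.0001
grip_force: 0.0
clock: 2.1
eef_pos: [0.445, 0.1069, 0.2499]
ee_rot: [[-0.959, 0.282, 0.0], [0.282, 0.959, -0.001], [-0.0, -0.001, -1.0]]
force: [0.9, 0.3, 0.1]
width: 0.0005
grip_force: 0.0
[[[286.27955056 205.71425143]]

 [[250.15146146 242.28014756]]]
```

View pics/w1.png

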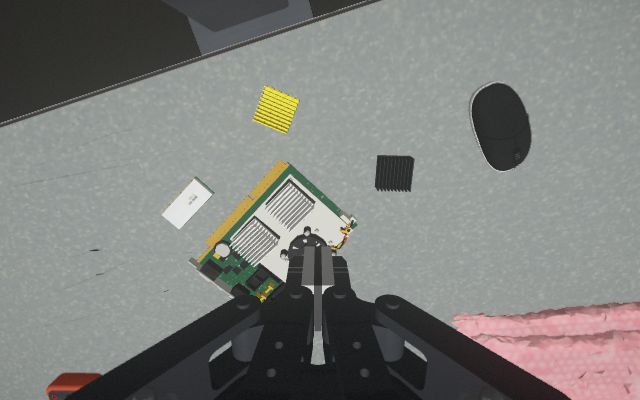

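```bash
python3 -m handwheel '[[[-3,-3,5,0,0,0],[-6,-6,10,0,0,0],[-6,-6,10,0,0,0],[-6,-6,10,0,0,0],[-6,-6,10,0,0,0],[-6,-5,10,0,0,0],[-4,-4,5,0,0,0],[0,0,0,0,0,0],[0,0,0,0,0,0]]]'
python3 - <<'E'
from h import *
s,im,d=snap('wrist','w2');np.save('pics/w2s.npy',s,allow_pickle=True)
print(s['eef_pos'],s['ee_rot'])
s1=np.load('pics/w1s.npy',allow_pickle=True).item()
print(world('wrist',[(291,203)],.048,s1))
i,T=w2c('wrist',s)
P=np.array([[.4705,.0622,.048],[.5015,.0078,.048]]);print(cv2.projectPoints(P,cv2.Rodrigues(T[:3,:3])[0],T[:3,3],np.array(i['camera_matrix'],float),np.array(i['D'],float))[0])
a=cv2.imread('pics/w1.png')[150:290,210:370];b=im[100:300,200:400,::-1]
C=np.zeros((400,800,3),np.uint8);C[:350,:400]=cv2.resize(a,(400,350),interpolation=2);C[:,400:]=cv2.resize(b,(400,400),interpolation=2)
cv2.imwrite('pics/crop1.png',C)
E
```

```text
clock: 2.9
eef_pos: [0.4692, 0.0652, 0.1895]
ee_rot: [[-0.961, 0.278, -0.001], [0.278, 0.961, -0.001], [0.001, -0.001, -1.0]]
force: [-0.4, -0.1, -0.1]
width: 0.0001
grip_force: 0.0
[0.46924619 0.06518115 0.18946256] [[-9.60659824e-01  2.77725264e-01 -1.17445229e-03]
 [ 2.77726070e-01  9.60660130e-01 -5.86700888e-04]
 [ 9.65307834e-04 -8.89795992e-04 -9.99999138e-01]]
[[0.46893386 0.06823317 0.048     ]]
[[[315.6237395  191.71423732]]

 [[269.35537717 237.35000839]]]
```

View pics/crop1.png

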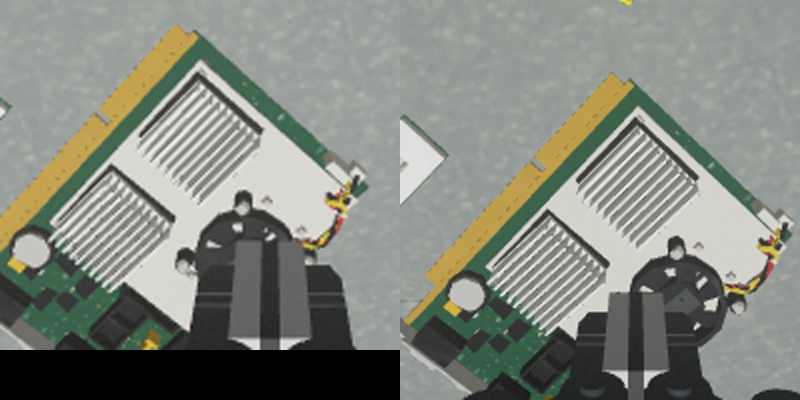

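Both wrist crops show the far sink clear of the fingers, with its top centre at w1 (290,205.6) and w2 (319,192). The near sink's centre is at w2 (274,236).

```bash
python3 - <<'E'
from h import *
s1=np.load('pics/w1s.npy',allow_pickle=True).item();s2=np.load('pics/w2s.npy',allow_pickle=True).item()
print(tri(('wrist',s1),[(290,205.6)],('wrist',s2),[(319,192)]))
print(world('wrist',[(290,205.6)],.048,s1),world('wrist',[(319,192),(274,236)],.048,s2))
d=np.load('pics/w2.npy');print(depthpts('wrist',[(316+i,188+j) for i in (0,3,6) for j in (0,4,8)],d,s2).round(4))
E
```

```text
[[0.47480729 0.06418191 0.0374262 ]]
[[0.47153956 0.06621588 0.048     ]] [[0.47159735 0.06502898 0.048     ]
 [0.50139266 0.01244727 0.048     ]]
[[0.4676 0.0634 0.047 ]
 [0.4732 0.0617 0.0399]
 [0.4742 0.0615 0.0489]
 [0.471  0.0652 0.0375]
 [0.4717 0.065  0.0475]
 [0.4773 0.0634 0.0413]
 [0.4696 0.0684 0.045 ]
 [0.475  0.067  0.039 ]
 [0.4757 0.0666 0.0488]]
```

```bash
python3 -m handwheel '[[[-2.3,-1.6,5,0,0,0],[0,0,12,0,0,0],[0,0,14,0,0,0],[0,0,14,0,0,0],[0,0,14,0,0,0],[0,0,14,0,0,0],[0,0,13,0,0,0],[0,0,8,0,0,0],[0,0,4,0,0,0],[0,0,0,0,0,0],[0,0,0,0,0,0],[0,0,0,0,0,0]]]'
python3 - <<'E'
from h import *
s,im,d=snap('scene','s2');im2=snap('wrist','w3')[1]
C=np.zeros((400,800,3),np.uint8);C[:,:400]=cv2.resize(im[140:240,260:360,::-1],(400,400),interpolation=2);C[:,400:]=cv2.resize(im2[100:300,220:420,::-1],(400,400),interpolation=2)
cv2.imwrite('pics/crop2.png',C);print(s['force'],s['eef_pos'],s['clock'])
E
```

```text
clock: 3.95
eef_pos: [0.4719, 0.0634, 0.0927]
ee_rot: [[-0.961, 0.277, 0.001], [0.277, 0.961, 0.0], [-0.001, 0.001, -1.0]]
force: [-0.1, -0.4, 0.8]
width: 0.0001
grip_force: 0.0
[-0.11579618 -0.41280323  0.76480829] [0.47185312 0.0634105  0.09274028] 3.95
```

View pics/crop2.png

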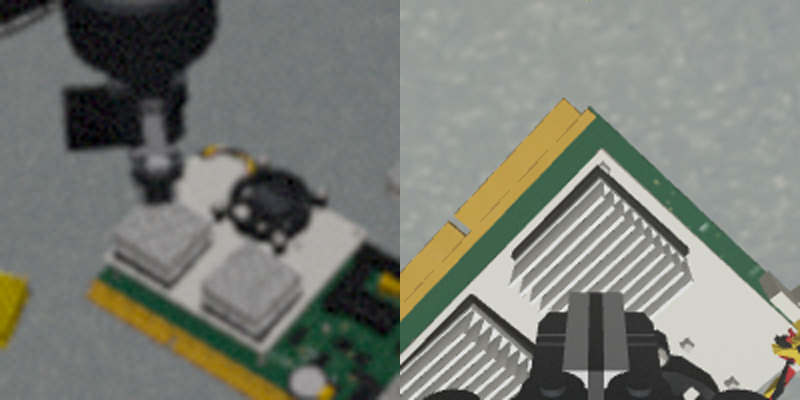

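The scene crop shows the tips directly above the far sink with a clear gap. In the wrist crop, the tip column (318.5) lines up with the sink's axis (about 320). I'll go down in small steps, watching the force.

```bash
python3 -m handwheel '[[[0,0,3,0,0,0],[0,0,4,0,0,0],[0,0,4,0,0,0],[0,0,3,0,0,0],[0,0,2,0,0,0],[0,0,1,0,0,0],[0,0,0,0,0,0],[0,0,0,0,0,0],[0,0,0,0,0,0],[0,0,0,0,0,0]]]'
python3 -m handwheel '[[[0,0,1,0,0,0],[0,0,1,0,0,0],[0,0,1,0,0,0],[0,0,0,0,0,0],[0,0,0,0,0,0]]]'
```

```text
clock: 4.88
eef_pos: [0.4714, 0.0633, 0.0751]
ee_rot: [[-0.961, 0.277, 0.0], [0.277, 0.961, 0.0], [-0.0, 0.0, -1.0]]
force: [-0.2, -0.2, -0.6]
width: -0.0
grip_force: 0.0
clock: 5.3
eef_pos: [0.4712, 0.0632, 0.0719]
ee_rot: [[-0.961, 0.277, -0.0], [0.277, 0.961, -0.0], [0.0, -0.0, -1.0]]
force: [-0.3, 0.3, -0.0]
width: -0.0
grip_force: 0.0
```

```bash
python3 -m handwheel '[[[0,0,1,0,0,0],[0,0,1,0,0,0],[0,0,1,0,0,0],[0,0,0,0,0,0],[0,0,0,0,0,0],[0,0,0,0,0,0]]]'
python3 -m handwheel '[[[0,0,1,0,0,0],[0,0,0.5,0,0,0],[0,0,0,0,0,0],[0,0,0,0,0,0],[0,0,0,0,0,0]]]'
```

```text
clock: 5.8
eef_pos: [0.4712, 0.0633, 0.069]
ee_rot: [[-0.961, 0.277, -0.0], [0.277, 0.961, -0.0], [0.0, -0.0, -1.0]]
force: [0.1, -0.1, 0.3]
width: -0.0001
grip_force: 0.0
clock: 6.22
eef_pos: [0.4713, 0.0632, 0.0675]
ee_rot: [[-0.961, 0.277, -0.0], [0.277, 0.961, -0.0], [0.0, -0.0, -1.0]]
force: [-0.2, 0.8, 0.0]
width: -0.0003
grip_force: 0.0
```

```bash
python3 -m handwheel '[[[0,0,0.5,0,0,0],[0,0,0.5,0,0,0],[0,0,0,0,0,0],[0,0,0,0,0,0],[0,0,0,0,0,0]]]'; python3 -m handwheel '[[[0,0,0.5,0,0,0],[0,0,0.5,0,0,0],[0,0,0,0,0,0],[0,0,0,0,0,0],[0,0,0,0,0,0]]]'
```

```text
clock: 6.63
eef_pos: [0.4713, 0.0633, 0.0665]
ee_rot: [[-0.961, 0.277, 0.0], [0.277, 0.961, -0.0], [-0.0, -0.0, -1.0]]
force: [0.3, -1.1, 0.5]
width: -0.0001
grip_force: 0.3
clock: 7.05
eef_pos: [0.4713, 0.0633, 0.0655]
ee_rot: [[-0.961, 0.277, 0.0], [0.277, 0.961, -0.0], [-0.0, 0.0, -1.0]]
force: [-1.7, -0.5, 2.4]
width: -0.0
grip_force: 1.3
```

```bash
python3 -m handwheel '[[[0,0,0.5,0,0,0],[0,0,0.5,0,0,0],[0,0,0,0,0,0],[0,0,0,0,0,0],[0,0,0,0,0,0],[0,0,0,0,0,0]]]'; python3 - <<'E'
from h import *
F=[]
for k in range(5):
    manip.get_image('wrist');F.append(manip.read_state()['force'])
print(np.mean(F,0),np.std(F,0))
E
```

```text
clock: 7.55
eef_pos: [0.4713, 0.0633, 0.0646]
ee_rot: [[-0.961, 0.277, 0.0], [0.277, 0.961, 0.0], [-0.0, 0.0, -1.0]]
force: [-0.5, 0.2, 4.8]
width: 0.0002
grip_force: 2.2
[-0.91260021 -0.10863773  4.47162932] [0.43262312 0.42522491 0.38869061]
```

The force is about 4.5 N, roughly 2.2 mm of squeeze and mid-range for the pad. I'll hold it for over two seconds.

```bash
python3 -m handwheel '[[[0,0,0,0,0,0],[0,0,0,0,0,0],[0,0,0,0,0,0],[0,0,0,0,0,0],[0,0,0,0,0,0],[0,0,0,0,0,0],[0,0,0,0,0,0],[0,0,0,0,0,0],[0,0,0,0,0,0],[0,0,0,0,0,0],[0,0,0,0,0,0],[0,0,0,0,0,0]]]'; python3 -m handwheel '[[[0,0,0,0,0,0],[0,0,0,0,0,0],[0,0,0,0,0,0],[0,0,0,0,0,0],[0,0,0,0,0,0],[0,0,0,0,0,0],[0,0,0,0,0,0],[0,0,0,0,0,0],[0,0,0,0,0,0],[0,0,0,0,0,0],[0,0,0,0,0,0],[0,0,0,0,0,0]]]';  python3 -m handwheel '[[[0,0,0,0,0,0],[0,0,0,0,0,0],[0,0,0,0,0,0],[0,0,0,0,0,0],[0,0,0,0,0,0],[0,0,0,0,0,0]]]'
```

```text
clock: 8.8
eef_pos: [0.4713, 0.0633, 0.0645]
ee_rot: [[-0.961, 0.277, 0.0], [0.277, 0.961, -0.0], [-0.0, -0.0, -1.0]]
force: [-0.5, -0.5, 4.2]
width: -0.0001
grip_force: 2.3
clock: 9.8
eef_pos: [0.4713, 0.0633, 0.0645]
ee_rot: [[-0.961, 0.277, 0.0], [0.277, 0.961, -0.0], [-0.0, -0.0, -1.0]]
force: [0.5, 0.1, 4.1]
width: -0.0003
grip_force: 2.3
clock: 10.3
eef_pos: [0.4713, 0.0633, 0.0645]
ee_rot: [[-0.961, 0.277, 0.0], [0.277, 0.961, -0.0], [-0.0, 0.0, -1.0]]
force: [0.6, 0.7, 4.5]
width: 0.0001
grip_force: 2.3
```

Held for about 3 s. Now I'll withdraw straight up, slowly at first.

```bash
python3 -m handwheel '[[[0,0,-0.5,0,0,0],[0,0,-0.5,0,0,0],[0,0,-0.5,0,0,0],[0,0,-0.5,0,0,0],[0,0,-0.5,0,0,0],[0,0,-1,0,0,0],[0,0,-1,0,0,0],[0,0,-2,0,0,0],[0,0,-4,0,0,0],[0,0,-8,0,0,0],[0,0,-12,0,0,0],[0,0,-15,0,0,0]]]'; python3 -m handwheel '[[[0,0,-15,0,0,0],[0,0,-15,0,0,0],[0,0,-15,0,0,0],[0,0,-15,0,0,0],[0,0,-15,0,0,0],[0,0,-15,0,0,0],[0,0,-10,0,0,0],[0,0,-5,0,0,0],[0,0,0,0,0,0],[0,0,0,0,0,0],[0,0,0,0,0,0],[0,0,0,0,0,0]]]'
python3 - <<'E'
from h import *
s,im,d=snap('scene','s3');s2,im2,_=snap('wrist','w4')
C=np.zeros((400,800,3),np.uint8);C[:,:400]=cv2.resize(im[140:240,260:360,::-1],(400,400),interpolation=2);C[:,400:]=cv2.resize(im2[100:300,200:400,::-1],(400,400),interpolation=2)
cv2.imwrite('pics/crop3.png',C);print(s['force'],s['eef_pos'],s['clock'])
E
```

```text
clock: 11.3
eef_pos: [0.4707, 0.0631, 0.1104]
ee_rot: [[-0.961, 0.277, -0.001], [0.277, 0.961, -0.001], [0.001, -0.001, -1.0]]
force: [0.6, -0.1, 0.6]
width: -0.0001
grip_force: 0.0
clock: 12.3
eef_pos: [0.4708, 0.0632, 0.2141]
ee_rot: [[-0.961, 0.277, -0.002], [0.277, 0.961, -0.001], [0.001, -0.001, -1.0]]
force: [0.1, -0.2, -0.2]
width: -0.0001
grip_force: 0.0
[ 0.13863217 -0.23914553 -0.22190731] [0.47078626 0.06320184 0.21412398] 12.3
```

View pics/crop3.png

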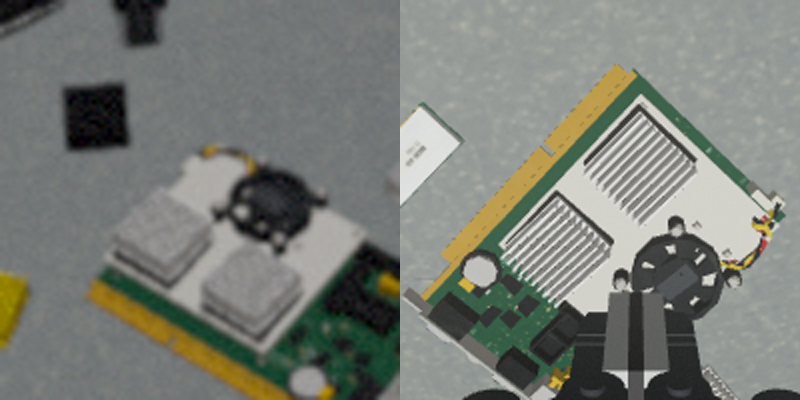

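The far sink, now at scene crop (162,235), sits upright and square. The sinks and board look the same as before the press, and the tool is about 150 mm above the contact height.

```bash
python3 -c "from station import manip; print(manip.sign_off())"
```

```text
the job is handed in; nothing more can be done
None
```

I pressed the far heat sink straight down at about 4.5 N for about 3 s, then withdrew about 150 mm straight up; the images show no shift in the sinks or board, and the job is handed in.

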